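Close a metering valve on its seat and set it to the mark

ROBOT

A 6-joint arm with a two-finger parallel gripper is mounted at the origin on the work surface. World frame = base frame: x ahead of the robot, y to its left, z up, the work surface at z = 0. Lengths are in m, angles in rad, forces in N, time in s.
With the tool pointing down it reaches from about 0.4 to 0.825 m from the base axis. Payload 7 kg.
Tool frame: the origin (TCP) lies between the finger pads; the fingertips stand arm.nose_length ahead of it and the grasp point (between the pads) is the TCP (arm.nose_length is the distance from the TCP to the fingertips, in m); x points along the fingers, z is the direction in which the jaws open and shut, and the axes are right-handed (so a half turn about x gives the same grasp; the last joint's range is limited). The gripper opens to 88 mm and grips with 3 to 60 N. Pads are 19 mm wide; open, the fingers measure 130 mm over their backs; the gripper's body (78 mm by 193 mm) begins 47 mm behind the grasp point.
Start: joints at [1.56, 0.359, 0.012, 0, -1.224, -0.288], TCP at [0.199, 0.645, 0.222] pointing down, gripper open.
Joint ranges: [-3.07, 3.07], [-1.43, 2.12], [-1.02, 1.25], [-3.03, 1.67], [-3.05, -0], [-3.03, 3.03]. Speed limits (rad/s): [2.39, 2.39, 3.01, 3.14, 3.14, 3.14].

INTERFACE

Orientations are given as [roll, pitch, yaw] about the fixed x, y, z axes, in that order (R = Rz(yaw) Ry(pitch) Rx(roll)).
In Python, from station import arm, viewer, spotter gives the robot as it stands.
- The arm moves only by the shell command python3 -m handwheel 'ROWS' [FORCE]. ROWS is a JSON object of lists of equal length, an entry for each row: "gripper": the gripper command: -1 is shut, 1 is fully open, values between are in proportion; "travel": the shift along the world's x, y, z each as a share of 500 mm, from -1 to 1, a list of three; "spin": the turn about the world's z as a share of 45 degrees, from -1 to 1. A call has 1 to 20 rows; each row is the pose to reach, as a shift and turn from the pose commanded when the call began; what a row does not reach only later rows make up. A row lasts 1/10 s, in which the tool goes at most 50 mm and 8.59 degrees, less where a joint would pass 70% of its speed; a pose out of reach is approached as far as the arm can. A call with a number of a shift or a turn outside -1 to 1 is refused whole. A call with a gripper value outside its range is refused whole. The fingers move at their own pace and stop on an object; FORCE is the grip in N (left out, the last holds). Time passes only in rows, so rows that repeat a pose let the fingers close. It gives the time, the measured TCP pose, the force and the opening at its end, in the units of the state.
- arm.get_state(): the state, without advancing time (a new reading comes with each control period).
- viewer.grab_frame(name): name is "side" or "top"; returns a dict with "pixels" (400x640x3 uint8, blue, green, red), "fx", "fy", "cx", "cy" (pixels), "k1" (the pictures are not rectified: a ray, as slopes to the right and down, at radius r is drawn at 1 + k1 r^2 times it, then the intrinsics apply), "eye" and "attitude" of the camera in the world. Camera axes: x right, y down, z forward; pixel columns grow to the right and rows downward; lengths in m; the calibration is good to about 2 mm. A picture is of the moment at which its call begins. There is no depth.
- arm.job_done(): hands the job in, once; it reports no verdict.
Trained networks look in the newest picture that a camera, given by its name, has taken for a name from the list of things; names that differ only in an ending like _2 or _b are one class to them, and where a whole thing is asked for, a point or a joint stands for the part that bears it (a point fixed in the world has none). Each returns a list of dicts, best first, with "conf" (0 to 1); they miss things now and then, are a little off and sometimes report something else, mostly with a low value. They report only what shows in the picture. A call takes as long as a camera call. They do not tell look-alikes from the thing itself.
- spotter.spot_in(camera, label): "rect" ([left, top, right, bottom] in pixels, round what is visible of it).
- spotter.tip_of(camera, label): "at" ([column, row] in pixels: a listed point, or the origin of a listed thing).
The state is a dict: "t": time; "q": joint angles; "qd": joint speeds; "joint_efforts": joint torques, N m; "eef_pos": TCP position; "ee_rot": TCP orientation; "force": force on the tool from outside, world axes, zero at the start; "moment": the same for the moment, N m; "width": finger opening in m.
Only numpy, scipy, OpenCV 4.12 (cv2) and the standard library are available. Lean on these libraries where they do the work, as an engineer would, in place of code of your own. Each camera call takes 0.05 s, during which the arm holds its last target.

TASK

Close the valve: turn its handwheel clockwise (seen from above) until you feel it come up against its seat inside, snug but not forced. Then open it again, anticlockwise, until the pointer on the wheel's far rim stands over the one tall mark on the collar below, and let go. Leave the things around the valve where they are.

Things in the scene. Friction and masses are not known exactly. Their poses are not given: they have to be found in the camera images.
- valve: Fixed metering valve: blue foot plate 150 x 130 x 12 mm carrying an upright steel valve body. Origin on the work surface under the wheel's vertical axis; z up. Its x axis points roughly away from the robot.
- handwheel: Aluminium handwheel, 125 mm diameter, rim 13 mm thick, its mid-plane 98 mm above the work surface. Origin on the vertical axis in that plane; z up, x to the pointer. Drags with 0.1 N m (2 N at the crank) and stays where left. On the seat, each 1 mm more at the crank adds about 8 N there. Snug: the pull at the crank is 8 to 15 N above that of free turning, for half a second; 20 N above is forced.
- crank_grip (a point): On the crank handle, an upright black round post of 16 mm diameter that stands on the wheel's rim opposite the pointer, 56 mm from the axis; its top is 154 mm above the work surface. This point is on the post's axis, 130 mm above the work surface, the middle of what can be gripped. The post is fixed to the wheel and turns with it; the rim's top is 105 mm above the work surface.
- pointer_tip (a point): Lower end of the pointer, a 5 mm wide aluminium finger that hangs 26 mm down from the far rim, 63 to 75 mm from the axis. This point is at the middle of its width, 71 mm from the axis and 72 mm above the work surface. The pointer's line is the wheel's x axis.
- dial: Fixed round dark steel scale collar, 104 mm diameter, 50 to 72 mm above the work surface, under the wheel. Thin short ribs on its edge and one tall wide one, the mark. Origin on the wheel's axis at the work surface; x points through the mark. The unseen seat is inside: the wheel meets it with the pointer 0.45 to 1.05 rad clockwise of the mark, different each time, to be found by feel.
- mark (a point): Outer top end of the mark: an aluminium rib 6 mm wide and 36 mm tall that stands 10 mm out from the collar and reaches below it; 62 mm from the axis, 70 mm above the work surface. The pointer passes just above it without touching.
- bottle: Bystander: white plastic bottle, 68 mm diameter, 150 mm tall, origin under its centre.
- beaker: Bystander: open glass beaker, 68 mm diameter, 85 mm tall, origin under its centre.
- roll: Bystander: metal roll lying down, 22 mm diameter, 110 mm long, origin under its middle.
- slab: Bystander: white ceramic slab 120 x 120 x 20 mm, origin under its centre.
Not all that is in view belongs to the job. There is more than one size of the valve; the one meant has the size given above.

How it is judged:
By the outcome, as a careful person would: the job done as asked, in the order asked, and still so for the second after the job is handed in, with the robot touching nothing.
It also fails if it takes over 72 s, if anything falls off the work surface, if the arm or the gripper's body presses on something with over 40 N, if the wrist force passes 120 N, or if a joint passes its speed limit or range.

## Working session

There is one attempt and no reset: what is moved stays moved. The work goes in short steps, Python scripts to look and compute and a shell command to move; the robot and the scene stay as the last step left them, time stands still between calls to the robot, and variables do not carry over. Pictures are saved under pics/ and viewed, and the job is handed in when it is done.

```bash
mkdir -p pics; ls; cat > h.py <<'E'
import numpy as np,cv2
from scipy.spatial.transform import Rotation as R
from station import arm,viewer,spotter
def grab(n,f=None):
    d=viewer.grab_frame(n)
    if f: cv2.imwrite('pics/'+f,d['pixels'])
    return d
E
python3 - <<'E'
from h import *
print(arm.nose_length); s=arm.get_state(); print(s)
for n in('side','top'):
    d=grab(n,n+'0.png'); print({k:v for k,v in d.items() if k!='pixels'})
    for l in ('valve','handwheel','dial','bottle','beaker','roll','slab'):
        print(n,l,[(np.round(x['rect']).tolist(),round(x['conf'],2)) for x in spotter.spot_in(n,l)][:4])
    for l in ('handwheel','crank_grip','pointer_tip','mark'):
        print(n,l,[(np.round(x['at'],1).tolist(),round(x['conf'],2)) for x in spotter.tip_of(n,l)][:4])
E
```

```text
pics
0.019
{'t': 0.0, 'q': array([ 1.56007164e+00,  3.59373466e-01,  1.10762300e-02, -3.55610627e-04,
       -1.22407973e+00, -2.88100342e-01]), 'qd': array([-5.73014992e-04,  6.77427000e-04,  3.72732870e-05,  3.88763813e-04,
       -2.72927832e-03, -2.52404968e-04]), 'joint_efforts': array([ 7.88056550e-04, -5.82728219e+01,  2.93041205e+01,  6.99707374e+00,
        6.96711868e-03, -1.66646969e-04]), 'eef_pos': array([0.19859673, 0.64461823, 0.22133794]), 'ee_rot': array([ 0.07970295,  1.56918071, -1.7900395 ]), 'force': array([-0.74701545, -0.34262091,  0.16416736]), 'moment': array([0.01445541, 0.02352571, 0.001227  ]), 'width': 0.08759053089759893}
{'fx': 502.36386964071306, 'fy': 502.36386964071306, 'cx': 325.2017936338921, 'cy': 198.17088781026055, 'k1': -0.048961735706978614, 'eye': array([ 0.1549211 , -0.67846401,  1.05880775]), 'attitude': array([-2.43452355,  0.02047237, -0.55257655])}
side valve [([242.0, 226.0, 289.0, 275.0], 0.85), ([269.0, 282.0, 361.0, 389.0], 0.82), ([317.0, 193.0, 382.0, 263.0], 0.57)]
side handwheel [([267.0, 286.0, 359.0, 361.0], 0.85), ([324.0, 195
[... 960 characters left out ...]
.73), ([377.0, 243.0, 487.0, 356.0], 0.58)]
top handwheel [([404.0, 260.0, 484.0, 355.0], 0.88), ([306.0, 158.0, 365.0, 227.0], 0.69), ([283.0, 276.0, 329.0, 320.0], 0.66), ([310.0, 172.0, 360.0, 218.0], 0.42)]
top dial [([313.0, 171.0, 357.0, 220.0], 0.84)]
top bottle [([232.0, 151.0, 263.0, 191.0], 0.65)]
top beaker [([404.0, 174.0, 444.0, 206.0], 0.94)]
top roll [([219.0, 218.0, 245.0, 270.0], 0.82)]
top slab [([317.0, 87.0, 376.0, 150.0], 0.6)]
top handwheel [([448.0, 308.8], 0.7), ([304.8, 298.4], 0.68), ([331.0, 193.2], 0.61)]
top crank_grip [([335.3, 218.4], 0.73)]
top pointer_tip [([337.8, 159.5], 0.97), ([311.8, 272.4], 0.65), ([462.6, 263.5], 0.62)]
top mark [([330.6, 167.8], 0.9)]
```

View pics/side0.png

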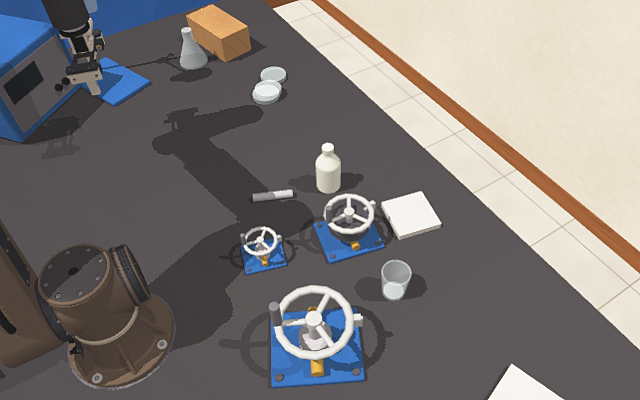

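View pics/top0.png

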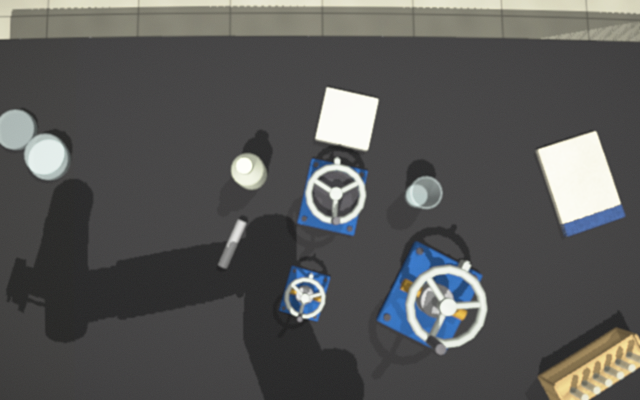

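Three look-alike valves of different size show: top-view wheels at (336,194), (305,298) and (448,308). I'll measure their diameters.

```bash
cat >> h.py <<'E'
def cam(d):
    return R.from_euler('xyz',d['attitude']).as_matrix(),np.array(d['eye'])
def ray(d,px):
    M,e=cam(d); u=np.array([(px[0]-d['cx'])/d['fx'],(px[1]-d['cy'])/d['fy']])
    v=u.copy()
    for _ in range(20): v=u/(1+d['k1']*(v@v))
    return e,M@np.array([v[0],v[1],1])
def atz(d,px,z):
    e,r=ray(d,px); return e+r*(z-e[2])/r[2]
def proj(d,P):
    M,e=cam(d); c=(np.atleast_2d(P)-e)@M; v=c[:,:2]/c[:,2:]; r2=(v**2).sum(1,keepdims=True)
    v=v*(1+d['k1']*r2); return v*[d['fx'],d['fy']]+[d['cx'],d['cy']]
def tri(ds,pxs):
    A=0;b=0
    for d,p in zip(ds,pxs):
        e,r=ray(d,p); r=r/np.linalg.norm(r); Q=np.eye(3)-np.outer(r,r); A=A+Q;b=b+Q@e
    return np.linalg.solve(A,b)
E
python3 - <<'E'
from h import *
t=grab('top');s=grab('side')
for a,b in (((331,193.2),(349.2,211.7)),((304.8,298.4),(260.2,238.3)),((448,308.8),(316.2,322.4))):
    print('hub',tri([t,s],[a,b]).round(3))
print('tall mid: wheel width at z .098', np.linalg.norm(atz(t,(306,193),.098)-atz(t,(367,193),.098)))
for l,p,z in(('hub',(336,194),.105),('crank',(335.3,218.4),.13),('ptr',(337.8,159.5),.072),('mark',(330.6,167.8),.07)): print(l,atz(t,p,z).round(4))
for l,p,z in(('crank',(326.3,212.8),.13),('mark',(366.1,202.3),.07)): print('side',l,atz(s,p,z).round(4))
for n,d,r in(('top',t,(270,120,400,260)),('side',s,(290,160,420,280))):
    x0,y0,x1,y1=r; cv2.imwrite(f'pics/{n}z.png',cv2.resize(d['pixels'][y0:y1,x0:x1],None,fx=4.5 if n=='side' else 4,fy=4.5 if n=='side' else 4,interpolation=cv2.INTER_CUBIC))
for l,pt,ps,z in(('bottle',(248,171),(328,170),.075),('beaker',(424,190),(395,280),.04),('roll',(232,244),(273,195),.011),('slab',(347,119),(411,214),.02)): print(l,atz(t,pt,z).round(3),atz(s,ps,z).round(3))
E
```

```text
hub [ 0.596 -0.033  0.092]
hub [0.378 0.023 0.078]
hub [ 0.363 -0.262  0.132]
tall mid: wheel width at z .098 0.12570734090240127
hub [ 0.5912 -0.0416  0.105 ]
crank [ 0.541  -0.0378  0.13  ]
ptr [ 0.6671 -0.0489  0.072 ]
mark [ 0.6496 -0.0335  0.07  ]
side crank [ 0.5336 -0.0331  0.13  ]
side mark [ 0.6623 -0.0171  0.07  ]
bottle [0.643 0.141 0.075] [0.638 0.129 0.075]
beaker [ 0.604 -0.241  0.04 ] [ 0.6   -0.229  0.04 ]
roll [0.488 0.183 0.011] [0.491 0.183 0.011]
slab [ 0.767 -0.075  0.02 ] [ 0.765 -0.081  0.02 ]
```

View pics/topz.png

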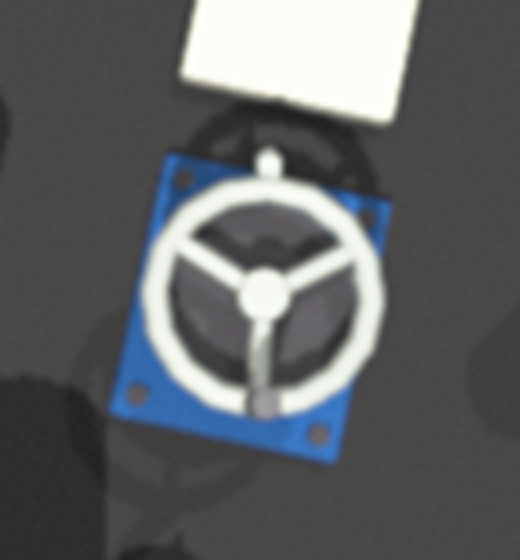

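View pics/sidez.png

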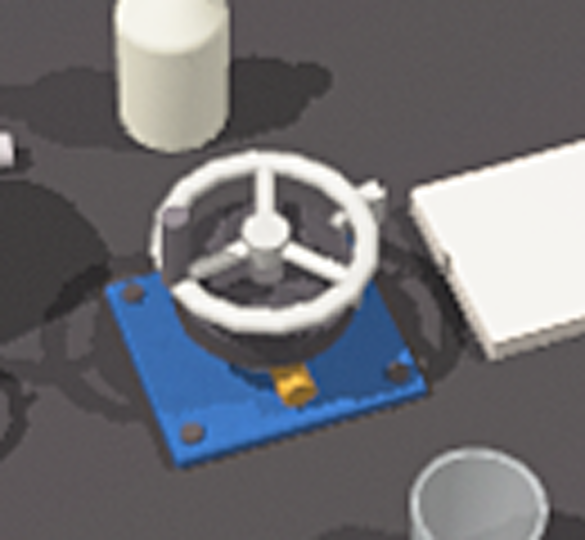

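```bash
cat > fit.py <<'E'
from h import *
from scipy.optimize import minimize
def torus(c):
    a=np.linspace(0,2*np.pi,90); b=np.linspace(0,2*np.pi,24,endpoint=False)
    A,B=np.meshgrid(a,b); r=.056+.0065*np.cos(B)
    return np.stack([c[0]+r*np.cos(A),c[1]+r*np.sin(A),.098+.0065*np.sin(B)],-1)
def fitc(d,c0,roi,S=6):
    x0,y0,x1,y1=roi
    g=cv2.cvtColor(d['pixels'],cv2.COLOR_BGR2GRAY)[y0:y1,x0:x1]
    g=cv2.resize(g,None,fx=S,fy=S,interpolation=cv2.INTER_CUBIC).astype(float)
    k=np.ones((15,15),np.uint8)
    def mask(c):
        T=torus(c); m=np.zeros(g.shape,np.uint8)
        P=((proj(d,T.reshape(-1,3))-[x0-.5,y0-.5])*S-.5).reshape(T.shape[:2]+(2,))
        for i in range(24):
            j=(i+1)%24
            for n in range(89):
                cv2.fillConvexPoly(m,cv2.convexHull(np.float32([P[i,n],P[j,n],P[j,n+1],P[i,n+1]])*16).astype(np.int32),1,shift=4)
        return m
    def f(c):
        m=mask(c); o=cv2.dilate(m,k)-m
        return -(g[m>0].mean()-g[o>0].mean())
    r=minimize(f,c0,method='Nelder-Mead',options=dict(initial_simplex=[c0,[c0[0]+.004,c0[1]],[c0[0],c0[1]+.004]],xatol=1e-4,fatol=.01,maxiter=60))
    return r.x,r.fun
E
python3 - <<'E'
from fit import *
t=grab('top');s=grab('side')
print(fitc(t,[.592,-.04],(270,120,400,260)));print(fitc(s,[.592,-.04],(290,160,420,280)))
st=arm.get_state(); M=R.from_euler('xyz',st['ee_rot']).as_matrix(); print(M.round(3))
# bearing-based triangulation of crank & pointer
print('crank top', atz(t,(335.75,221),.154), 'ptr',atz(t,(337,159.5),.095))
print('side crank top',atz(s,(290+175/4.5,160+213/4.5),.154),'side mark cand',atz(s,(366.7,208.9),.07))
E
```

```text
(array([ 0.59251036, -0.04095589]), np.float64(-97.13567811956551))
(array([ 0.59223619, -0.03975585]), np.float64(-104.1925171059571))
[[ 0.     0.956 -0.294]
 [-0.    -0.294 -0.956]
 [-1.     0.     0.   ]]
crank top [ 0.53541529 -0.03675587  0.154     ] ptr [ 0.66364445 -0.04526275  0.095     ]
side crank top [ 0.5375154  -0.03912431  0.154     ] side mark cand [ 0.65115655 -0.03590753  0.07      ]
```

The 125 mm wheel is the middle one: measured 125.7 mm, with its axis at (0.592,-0.040) in both views. The crank is near (0.536,-0.038). I'll move above the crank in two calls.

```bash
python3 -m handwheel '{"gripper":[1,1,1,1,1,1,1,1,1,1,1,1,1],"travel":[[0.5,-0.9,0.05],[0.5,-0.9,0.05],[0.5,-0.9,0.05],[0.5,-0.9,0.05],[0.5,-0.9,0.05],[0.5,-0.9,0.05],[0.5,-0.9,0.05],[0.5,-0.9,0.05],[0.5,-0.9,0.05],[0.5,-0.9,0.05],[0.5,-0.9,0.05],[0.5,-0.9,0.05],[0.5,-0.9,0.05]],"spin":[0.316,0.316,0.316,0.316,0.316,0.316,0.316,0.316,0.316,0.316,0.316,0.316,0.316]}' 40
python3 - <<'E'
from h import *
st=arm.get_state(); M=R.from_euler('xyz',st['ee_rot']).as_matrix(); print(M[:,2].round(3),st['eef_pos'],st['q'],(np.array([.5362,-.0378,.13])-st['eef_pos'])/.5)
E
```

```text
t: 2.7
eef_pos: [0.4488, 0.1948, 0.2474]
ee_rot: [2.66, 1.57, 1.038]
force: [-0.1, 0.9, -0.9]
width: 0.088
[-0.052 -0.999 -0.   ] [0.44883748 0.19484073 0.24739028] [ 8.12257880e-01  3.13151479e-02 -3.44961686e-01 -1.07583187e-04
 -1.19408310e+00  7.06594339e-01] [ 0.17472504 -0.46528146 -0.23478057]
```

```bash
python3 -m handwheel '{"gripper":[1,1,1,1,1,1,1,1],"travel":[[0.175,-0.465,0],[0.175,-0.465,0],[0.175,-0.465,0],[0.175,-0.465,0],[0.175,-0.465,0],[0.175,-0.465,-0.05],[0.175,-0.465,-0.05],[0.175,-0.465,-0.05]],"spin":[0,0,0,0,0,0,0,0]}'
python3 - <<'E'
from h import *
s=grab('side','s1.png');t=grab('top','t1.png')
cv2.imwrite('pics/s1z.png',cv2.resize(s['pixels'][100:280,240:460],None,fx=3.2,fy=3.2,interpolation=cv2.INTER_CUBIC))
st=arm.get_state(); print((np.array([.5362,-.0378,.13])-st['eef_pos'])/.5)
E
```

```text
t: 3.5
eef_pos: [0.536, -0.0365, 0.2222]
ee_rot: [-1.141, 1.569, -2.761]
force: [0.7, 0.5, 0.4]
width: 0.088
[-0.00089568 -0.00357883 -0.18672536]
```

View pics/s1z.png

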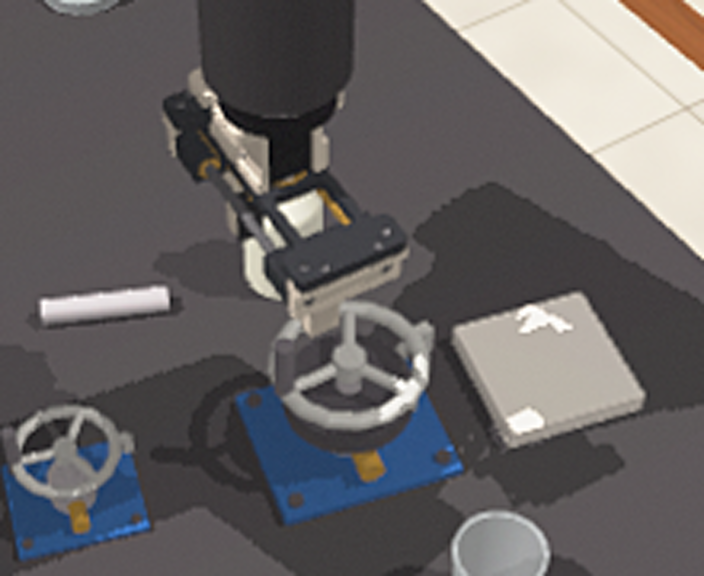

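The gripper is above the post, and the wheel, slab and beaker are clear of it (crop: post (285,365), near finger (330,310)). Descending now.

```bash
python3 -m handwheel '{"gripper":[1,1,1,1,1],"travel":[[0,-0.003,-0.06],[0,-0.003,-0.12],[0,-0.003,-0.16],[0,-0.003,-0.182],[0,-0.003,-0.182]],"spin":[0,0,0,0,0]}'
python3 - <<'E'
from h import *
s=grab('side','s2.png')
cv2.imwrite('pics/s2z.png',cv2.resize(s['pixels'][120:280,280:440],None,fx=3.5,fy=3.5,interpolation=cv2.INTER_CUBIC))
E
```

```text
t: 4.1
eef_pos: [0.5359, -0.0381, 0.1308]
ee_rot: [-1.232, 1.57, -2.852]
force: [0.3, 0.3, -0.3]
width: 0.0877
```

View pics/s2z.png

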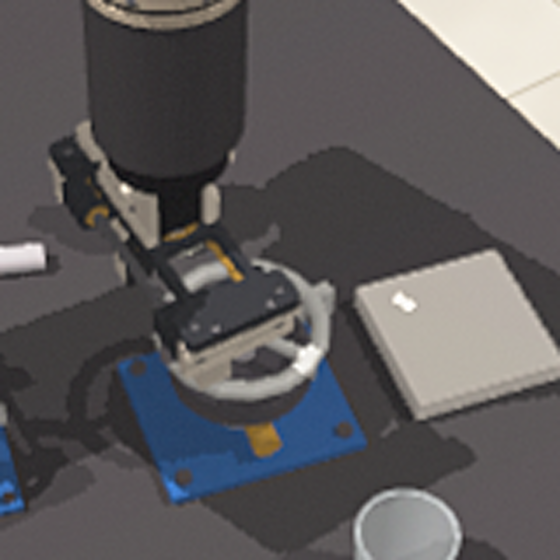

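The fingers straddle the post with no contact force. Closing.

```bash
python3 -m handwheel '{"gripper":[-1,-1,-1,-1,-1,-1,-1,-1,-1,-1],"travel":[[0,0,0],[0,0,0],[0,0,0],[0,0,0],[0,0,0],[0,0,0],[0,0,0],[0,0,0],[0,0,0],[0,0,0]],"spin":[0,0,0,0,0,0,0,0,0,0]}' 40
python3 - <<'E'
from h import *
st=arm.get_state(); print(st)
E
```

```text
t: 5.15
eef_pos: [0.5361, -0.0388, 0.1312]
ee_rot: [-2.293, 1.57, 2.369]
force: [-1.4, 0.9, 0.3]
width: 0.0148
{'t': 5.15, 'q': array([ 2.92416180e-01,  2.13759325e-01, -4.16161769e-01, -3.28809973e-04,
       -9.41022314e-01,  1.22789648e+00]), 'qd': array([ 1.21880970e-03, -2.21907923e-03, -1.47166983e-03,  1.67897055e-03,
       -4.48056899e-05,  9.50850228e-04]), 'joint_efforts': array([-2.38247104e-01, -4.23900783e+01,  2.52866542e+01,  6.08548924e+00,
        2.08905260e-01, -3.08550813e-02]), 'eef_pos': array([ 0.5360943 , -0.03880765,  0.13121789]), 'ee_rot': array([-2.29305023,  1.57049262,  2.36866141]), 'force': array([-1.38270362,  0.91508602,  0.32354155]), 'moment': array([0.33050529, 0.17639906, 0.05392277]), 'width': 0.014828946613455591}
```

```bash
cat > arc.py <<'E'
import sys,numpy as np
a=float(sys.argv[1]); r=.056
for b in sys.argv[2:]:
    b=float(b); print(b,np.round([r*(np.cos(a)-np.cos(b))/.5,r*(np.sin(a)-np.sin(b))/.5,(b-a)/.7854],4))
E
python3 arc.py -.03 -.08 -.13 -.18 -.23 -.28 -.33
```

```text
-0.08 [ 0.0003  0.0056 -0.0637]
-0.13 [ 0.0009  0.0112 -0.1273]
-0.18 [ 0.0018  0.0167 -0.191 ]
-0.23 [ 0.0029  0.0222 -0.2546]
-0.28 [ 0.0043  0.0276 -0.3183]
-0.33 [ 0.006   0.0329 -0.382 ]
```

```bash
python3 -m handwheel '{"gripper":[-1,-1,-1,-1,-1,-1],"travel":[[0.0003,0.0056,0],[0.0006,0.0084,0],[0.0009,0.0112,0],[0.0014,0.014,0],[0.0018,0.0167,0],[0.0018,0.0167,0]],"spin":[-0.064,-0.095,-0.127,-0.16,-0.191,-0.191]}'
python3 - <<'E'
from h import *
st=arm.get_state(); print(st['eef_pos'],st['force'],st['moment'],st['width'])
E
```

```text
t: 5.75
eef_pos: [0.5369, -0.0304, 0.1312]
ee_rot: [-1.506, 1.57, 3.004]
force: [-1.7, 0.8, 0.1]
width: 0.0149
[ 0.53691544 -0.0304439   0.13119256] [-1.74914851  0.7681283   0.12593505] [ 0.14477041  0.67006054 -0.00797497] 0.014879721378276773
```

```bash
python3 arc.py -.18 -.23 -.28 -.33; python3 -m handwheel '{"gripper":[-1,-1,-1,-1,-1],"travel":[[0.0011,0.0055,0],[0.0018,0.0082,0],[0.0025,0.0109,0],[0.0034,0.0136,0],[0.0042,0.0162,0]],"spin":[-0.064,-0.095,-0.127,-0.16,-0.191]}'
python3 - <<'E'
from h import *
st=arm.get_state(); print(st['eef_pos'],st['force'],st['moment'],st['width'])
E
python3 arc.py -.33 -.35 -.37 -.39
```

```text
-0.23 [ 0.0011  0.0055 -0.0637]
-0.28 [ 0.0026  0.0109 -0.1273]
-0.33 [ 0.0042  0.0162 -0.191 ]
t: 6.25
eef_pos: [0.5389, -0.0224, 0.1312]
ee_rot: [-1.275, 1.57, 3.085]
force: [-3.0, -0.9, 1.5]
width: 0.0149
[ 0.53894943 -0.02238578  0.13116866] [-3.01003168 -0.86957971  1.48363687] [0.00198914 1.16152243 0.07391289] 0.014894976809003542
-0.35 [ 0.0007  0.0021 -0.0255]
-0.37 [ 0.0015  0.0042 -0.0509]
-0.39 [ 0.0024  0.0063 -0.0764]
```

```bash
cat > feel.py <<'E'
from h import *
import sys
st=arm.get_state(); p=st['eef_pos']; C=np.array([.5924,-.0403]); v=C-p[:2]; f=np.arctan2(v[1],v[0])
t=np.array([-np.sin(f),np.cos(f)]); F=st['force'][:2]
print('t',round(st['t'],2),'phi',round(f,4),'r',round(np.hypot(*v),4),'resist',round(-F@t,2),'radial(in+)',round(F@np.array([np.cos(f),np.sin(f)]),2),'F',st['force'].round(1))
E
python3 feel.py; python3 -m handwheel '{"gripper":[-1,-1],"travel":[[0.0003,0.0011,0],[0.0007,0.0021,0]],"spin":[-0.013,-0.0255]}'; python3 feel.py
python3 -m handwheel '{"gripper":[-1,-1],"travel":[[0.0003,0.0011,0],[0.0007,0.0021,0]],"spin":[-0.013,-0.0255]}'; python3 feel.py
```

```text
t 6.25 phi -0.3234 r 0.0564 resist 1.78 radial(in+) -2.58 F [-3.  -0.9  1.5]
t: 6.45
eef_pos: [0.5393, -0.0214, 0.1312]
ee_rot: [-1.263, 1.57, 3.079]
force: [-3.7, 0.4, 2.0]
width: 0.0149
t 6.45 phi -0.3426 r 0.0563 resist 0.88 radial(in+) -3.59 F [-3.7  0.4  2. ]
t: 6.65
eef_pos: [0.5397, -0.0203, 0.1312]
ee_rot: [-1.377, 1.57, 2.944]
force: [-4.6, 0.7, 1.8]
width: 0.0149
t 6.65 phi -0.3626 r 0.0563 resist 0.99 radial(in+) -4.53 F [-4.6  0.7  1.8]
```

```bash
python3 -m handwheel '{"gripper":[-1,-1],"travel":[[0,0.0012,0],[0,0.0024,0]],"spin":[-0.013,-0.0255]}'; python3 feel.py
python3 arc.py -.38 -.4
```

```text
t: 6.85
eef_pos: [0.5401, -0.0192, 0.1312]
ee_rot: [1.739, 1.57, -0.243]
force: [-0.8, 0.4, -1.0]
width: 0.0152
t 6.85 phi -0.3836 r 0.0564 resist -0.07 radial(in+) -0.92 F [-0.8  0.4 -1. ]
-0.4 [ 0.0009  0.0021 -0.0255]
```

```bash
python3 -m handwheel '{"gripper":[-1,-1],"travel":[[0.0004,0.001,0],[0.0008,0.0021,0]],"spin":[-0.013,-0.0255]}'; python3 feel.py
```

```text
t: 7.05
eef_pos: [0.5405, -0.0181, 0.1312]
ee_rot: [1.833, 1.57, -0.17]
force: [-0.4, -1.2, -0.6]
width: 0.0147
t 7.05 phi -0.4041 r 0.0564 resist 1.27 radial(in+) 0.16 F [-0.4 -1.2 -0.6]
```

```bash
python3 arc.py -.40 -.42 -.44 -.46; python3 -m handwheel '{"gripper":[-1,-1],"travel":[[0.0004,0.001,0],[0.0009,0.0021,0]],"spin":[-0.013,-0.0255]}' >/dev/null; python3 feel.py
```

```text
-0.42 [ 0.0009  0.0021 -0.0255]
-0.44 [ 0.0018  0.0041 -0.0509]
-0.46 [ 0.0028  0.0061 -0.0764]
t 7.25 phi -0.4242 r 0.0564 resist 1.54 radial(in+) -0.07 F [-0.7 -1.4 -2.2]
```

```bash
python3 -m handwheel '{"gripper":[-1,-1],"travel":[[0.0004,0.001,0],[0.0009,0.002,0]],"spin":[-0.013,-0.0255]}' >/dev/null; python3 feel.py
```

```text
t 7.45 phi -0.4436 r 0.0564 resist 2.59 radial(in+) 1.34 F [ 0.1 -2.9 -2.4]
```

```bash
python3 arc.py -.46 -.48 -.5 -.52 -.54
```

```text
-0.48 [ 0.001   0.002  -0.0255]
-0.5 [ 0.0021  0.004  -0.0509]
-0.52 [ 0.0032  0.0059 -0.0764]
-0.54 [ 0.0043  0.0079 -0.1019]
```

```bash
python3 -m handwheel '{"gripper":[-1,-1],"travel":[[0.0005,0.001,0],[0.001,0.002,0]],"spin":[-0.013,-0.0255]}' >/dev/null; python3 feel.py
```

```text
t 7.65 phi -0.4635 r 0.0564 resist 1.37 radial(in+) 2.82 F [ 1.9 -2.5 -3.5]
```

```bash
python3 -m handwheel '{"gripper":[-1,-1],"travel":[[0.0006,0.001,0],[0.0012,0.0019,0]],"spin":[-0.013,-0.0255]}' >/dev/null; python3 feel.py
```

```text
t 7.85 phi -0.4841 r 0.0564 resist 0.46 radial(in+) 1.34 F [ 1.  -1.  -3.4]
```

```bash
python3 -m handwheel '{"gripper":[-1,-1],"travel":[[0.0005,0.001,0],[0.0011,0.002,0]],"spin":[-0.013,-0.0255]}' >/dev/null; python3 feel.py
```

```text
t 8.05 phi -0.5033 r 0.0564 resist 0.24 radial(in+) 2.98 F [ 2.5 -1.6 -3.4]
```

```bash
python3 arc.py -.5 -.52; python3 arc.py -.56 -.58;python3 -m handwheel '{"gripper":[-1,-1],"travel":[[0.0007,0.0009,0],[0.0014,0.0018,0]],"spin":[-0.013,-0.0255]}' >/dev/null; python3 feel.py
```

```text
-0.52 [ 0.0011  0.002  -0.0255]
-0.58 [ 0.0012  0.0019 -0.0255]
t 8.25 phi -0.5224 r 0.0564 resist -0.41 radial(in+) 1.57 F [ 1.6 -0.4 -3.4]
```

```bash
python3 -m handwheel '{"gripper":[-1,-1],"travel":[[0.0006,0.001,0],[0.0013,0.0019,0]],"spin":[-0.013,-0.0255]}' >/dev/null; python3 feel.py
```

```text
t 8.45 phi -0.5422 r 0.0564 resist 0.85 radial(in+) 1.03 F [ 0.4 -1.3 -3.3]
```

```bash
python3 -m handwheel '{"gripper":[-1,-1],"travel":[[0.0006,0.001,0],[0.0013,0.0019,0]],"spin":[-0.013,-0.0255]}' >/dev/null; python3 feel.py
```

```text
t 8.65 phi -0.562 r 0.0564 resist 0.93 radial(in+) 0.74 F [ 0.1 -1.2 -2.9]
```

```bash
cat >> feel.py <<'E'
w=-v; tau=w[0]*F[1]-w[1]*F[0]+st['moment'][2]
print('   PULL total',round(tau/.056,2),'Mz',st['moment'].round(3), 'w',round(st['width'],4))
E
python3 feel.py;python3 -m handwheel '{"gripper":[-1,-1],"travel":[[0.0006,0.001,0],[0.0013,0.0019,0]],"spin":[-0.013,-0.0255]}' >/dev/null; python3 feel.py
```

```text
t 8.65 phi -0.562 r 0.0564 resist 0.93 radial(in+) 0.74 F [ 0.1 -1.2 -2.9]
   PULL total 2.49 Mz [-0.198  0.176  0.087] w 0.0148
t 8.85 phi -0.5815 r 0.0564 resist 0.86 radial(in+) -1.44 F [-1.7  0.1 -2.6]
   PULL total 2.83 Mz [-0.01  0.4   0.11] w 0.0148
```

```bash
python3 -m handwheel '{"gripper":[-1,-1],"travel":[[0.0006,0.0009,0],[0.0013,0.0018,0]],"spin":[-0.013,-0.0255]}' >/dev/null; python3 feel.py
```

```text
t 9.05 phi -0.6011 r 0.0564 resist 0.65 radial(in+) -2.77 F [-2.7  1.  -1.9]
   PULL total 1.03 Mz [0.118 0.687 0.021] w 0.0147
```

```bash
python3 -m handwheel '{"gripper":[-1,-1],"travel":[[0.0005,0.0009,0],[0.0011,0.0019,0]],"spin":[-0.013,-0.0255]}' >/dev/null; python3 feel.py; python3 arc.py -.62 -.64; python3 arc.py -.7 -.72
```

```text
t 9.25 phi -0.6215 r 0.0564 resist 1.04 radial(in+) -2.04 F [-2.3  0.3 -1.5]
   PULL total 0.78 Mz [ 0.062  0.727 -0.015] w 0.0147
-0.64 [ 0.0013  0.0018 -0.0255]
-0.72 [ 0.0015  0.0017 -0.0255]
```

```bash
python3 -m handwheel '{"gripper":[-1,-1],"travel":[[0.0006,0.0009,0],[0.0011,0.0019,0]],"spin":[-0.013,-0.0255]}' >/dev/null; python3 feel.py
```

```text
t 9.45 phi -0.6419 r 0.0564 resist 0.8 radial(in+) -1.12 F [-1.4  0.  -2.5]
   PULL total 0.96 Mz [-0.104  0.548  0.009] w 0.0149
```

```bash
python3 -m handwheel '{"gripper":[-1,-1],"travel":[[0.0006,0.0009,0],[0.0013,0.0018,0]],"spin":[-0.013,-0.0255]}' >/dev/null; python3 feel.py
```

```text
t 9.65 phi -0.6581 r 0.0564 resist 2.39 radial(in+) -0.63 F [-2.  -1.5 -2.2]
   PULL total 4.77 Mz [-0.463  0.746  0.132] w 0.015
```

```bash
python3 -m handwheel '{"gripper":[-1,-1],"travel":[[0.0003,0.0004,0],[0.0006,0.0008,0]],"spin":[-0.006,-0.012]}' >/dev/null; python3 feel.py
```

```text
t 9.85 phi -0.6641 r 0.0564 resist 2.71 radial(in+) -0.66 F [-2.2 -1.7 -1.7]
   PULL total 5.72 Mz [-0.739  0.88   0.167] w 0.0148
```

```bash
python3 -m handwheel '{"gripper":[-1,-1],"travel":[[0.0003,0.0004,0],[0.0006,0.0008,0]],"spin":[-0.004,-0.008]}' >/dev/null; python3 feel.py
```

```text
t 10.05 phi -0.6702 r 0.0564 resist 5.56 radial(in+) -0.19 F [-3.6 -4.2 -1.5]
   PULL total 7.17 Mz [-1.355  1.008  0.088] w 0.0152
```

```bash
python3 -m handwheel '{"gripper":[-1,-1],"travel":[[0.0003,0.0004,0],[0.0006,0.0008,0]],"spin":[-0.004,-0.008]}' >/dev/null; python3 feel.py
```

```text
t 10.25 phi -0.6757 r 0.0564 resist 5.32 radial(in+) 1.17 F [-2.4 -4.9 -1.7]
   PULL total 7.87 Mz [-1.766  1.229  0.14 ] w 0.0145
```

```bash
for i in 1 2 3; do python3 -m handwheel '{"gripper":[-1],"travel":[[0,0,0]],"spin":[0]}' >/dev/null; python3 feel.py; done
```

```text
t 10.35 phi -0.6759 r 0.0564 resist 5.1 radial(in+) 0.4 F [-2.9 -4.2 -1.5]
   PULL total 6.96 Mz [-1.677  1.185  0.102] w 0.0149
t 10.45 phi -0.6761 r 0.0564 resist 4.35 radial(in+) 0.13 F [-2.6 -3.5 -0.6]
   PULL total 6.17 Mz [-1.639  1.117  0.1  ] w 0.0145
t 10.55 phi -0.6759 r 0.0564 resist 4.58 radial(in+) 0.96 F [-2.1 -4.2 -2.5]
   PULL total 6.91 Mz [-1.611  1.109  0.129] w 0.0148
```

```bash
python3 -m handwheel '{"gripper":[-1,-1],"travel":[[0.0003,0.0004,0],[0.0006,0.0008,0]],"spin":[-0.004,-0.008]}' >/dev/null; python3 feel.py;  python3 -m handwheel '{"gripper":[-1],"travel":[[0,0,0]],"spin":[0]}' >/dev/null; python3 feel.py
```

```text
t 10.75 phi -0.6797 r 0.0564 resist 6.97 radial(in+) 0.77 F [-3.8 -5.9 -0.3]
   PULL total 9.73 Mz [-2.09   1.299  0.151] w 0.0146
t 10.85 phi -0.6805 r 0.0564 resist 7.31 radial(in+) 1.4 F [-3.5 -6.6 -1.3]
   PULL total 8.79 Mz [-1.94   1.229  0.08 ] w 0.0144
```

```bash
python3 -m handwheel '{"gripper":[-1,-1],"travel":[[0.0004,0.0005,0],[0.0008,0.001,0]],"spin":[-0.004,-0.008]}' >/dev/null; python3 feel.py;  python3 -m handwheel '{"gripper":[-1],"travel":[[0,0,0]],"spin":[0]}' >/dev/null; python3 feel.py;python3 -m handwheel '{"gripper":[-1],"travel":[[0,0,0]],"spin":[0]}' >/dev/null; python3 feel.py
```

```text
t 11.05 phi -0.6862 r 0.0564 resist 7.66 radial(in+) 0.99 F [-4.1 -6.6  0.3]
   PULL total 11.09 Mz [-2.56   1.471  0.189] w 0.0146
t 11.15 phi -0.6857 r 0.0564 resist 7.51 radial(in+) 1.46 F [-3.6 -6.7  0.3]
   PULL total 8.87 Mz [-2.289  1.44   0.073] w 0.0148
t 11.25 phi -0.6859 r 0.0564 resist 8.48 radial(in+) 0.74 F [-4.8 -7.  -0.8]
   PULL total 10.84 Mz [-2.303  1.453  0.128] w 0.0149
```

```bash
python3 - <<'E'
from h import *
st=arm.get_state(); print(st['joint_efforts'],st['eef_pos'],st['force'],st['moment'])
E
```

```text
[  3.45703259 -44.70550418  29.20404911   5.26083156   2.21194312
  -0.11313302] [ 0.54874143 -0.00456884  0.13119792] [-4.79995745 -7.02873908 -0.79450343] [-2.30338989  1.45314384  0.12849356]
```

```bash
python3 -m handwheel '{"gripper":[-1,-1],"travel":[[0.0004,0.0005,0],[0.0008,0.0011,0]],"spin":[-0.004,-0.008]}' >/dev/null; python3 feel.py;  for i in 1 2 3 4; do python3 -m handwheel '{"gripper":[-1],"travel":[[0,0,0]],"spin":[0]}' >/dev/null; python3 feel.py;done
```

```text
t 11.45 phi -0.6914 r 0.0564 resist 9.9 radial(in+) 1.64 F [-5.  -8.7  0.8]
   PULL total 12.9 Mz [-2.978  1.637  0.164] w 0.0148
t 11.55 phi -0.6916 r 0.0564 resist 9.13 radial(in+) 1.83 F [-4.4 -8.2  0.9]
   PULL total 11.39 Mz [-2.824  1.544  0.123] w 0.0153
t 11.65 phi -0.6911 r 0.0565 resist 9.22 radial(in+) 1.64 F [-4.6 -8.2  0.2]
   PULL total 11.37 Mz [-2.731  1.572  0.116] w 0.0151
t 11.75 phi -0.6917 r 0.0564 resist 8.46 radial(in+) 1.09 F [-4.6 -7.2  0. ]
   PULL total 10.41 Mz [-2.748  1.533  0.106] w 0.0147
t 11.85 phi -0.6908 r 0.0565 resist 8.19 radial(in+) 2.14 F [-3.6 -7.7  0.1]
   PULL total 10.39 Mz [-2.76   1.571  0.119] w 0.0147
```

```bash
python3 -m handwheel '{"gripper":[-1,-1],"travel":[[0.0003,0.0004,0],[0.0006,0.0008,0]],"spin":[-0.002,-0.005]}' >/dev/null; python3 feel.py;  for i in 1 2 3 4 5 6; do python3 -m handwheel '{"gripper":[-1],"travel":[[0,0,0]],"spin":[0]}' >/dev/null; python3 feel.py;done
python3 - <<'E'
from h import *
s=grab('side','s3.png');t=grab('top','t3.png')
cv2.imwrite('pics/s3z.png',cv2.resize(s['pixels'][160:260,300:400],None,fx=6,fy=6,interpolation=cv2.INTER_CUBIC))
cv2.imwrite('pics/t3z.png',cv2.resize(t['pixels'][140:240,285:385],None,fx=6,fy=6,interpolation=cv2.INTER_CUBIC))
for n in('side','top'):
  for l in ('pointer_tip','mark'): print(n,l,[(np.round(x['at'],1).tolist(),round(x['conf'],2)) for x in spotter.tip_of(n,l)][:4])
E
```

```text
t 12.05 phi -0.6947 r 0.0565 resist 10.18 radial(in+) 2.69 F [-4.5 -9.5  1.3]
   PULL total 13.73 Mz [-3.267  1.732  0.194] w 0.0145
t 12.15 phi -0.6952 r 0.0564 resist 9.2 radial(in+) 1.23 F [-4.9 -7.9  1.6]
   PULL total 10.99 Mz [-3.166  1.695  0.096] w 0.0148
t 12.25 phi -0.6946 r 0.0565 resist 9.5 radial(in+) 2.15 F [-4.4 -8.7  0.5]
   PULL total 12.32 Mz [-3.091  1.653  0.154] w 0.0146
t 12.35 phi -0.6947 r 0.0564 resist 10.2 radial(in+) 2.64 F [-4.5 -9.5  0.8]
   PULL total 12.72 Mz [-3.067  1.696  0.137] w 0.0149
t 12.45 phi -0.6947 r 0.0564 resist 10.12 radial(in+) 2.52 F [-4.5 -9.4  0.5]
   PULL total 13.45 Mz [-3.094  1.707  0.182] w 0.015
t 12.55 phi -0.6945 r 0.0564 resist 9.41 radial(in+) 2.3 F [-4.3 -8.7 -0. ]
   PULL total 11.22 Mz [-3.102  1.657  0.097] w 0.0148
t 12.65 phi -0.6946 r 0.0564 resist 9.8 radial(in+) 2.3 F [-4.5 -9.   0.4]
   PULL total 12.11 Mz [-3.127  1.668  0.125] w 0.015
side pointer_tip [([374.7, 220.5], 0.88), ([282.0, 238.2], 0.85), ([357.4, 323.5], 0.72)]
side mark [([366.5, 204.5], 0.85), ([272.6, 196.8], 0.34)]
top pointer_tip [([461.5, 264.3], 0.62), ([310.4, 273.9], 0.58), ([416.3, 192.0], 0.38)]
top mark []
```

View pics/s3z.png

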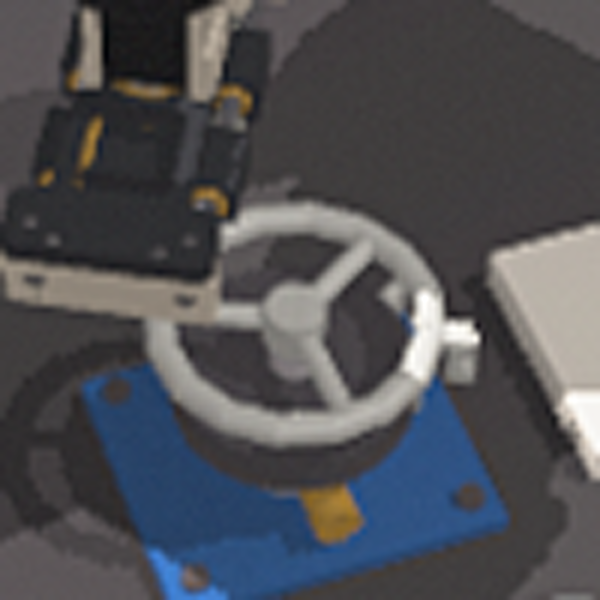

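View pics/t3z.png

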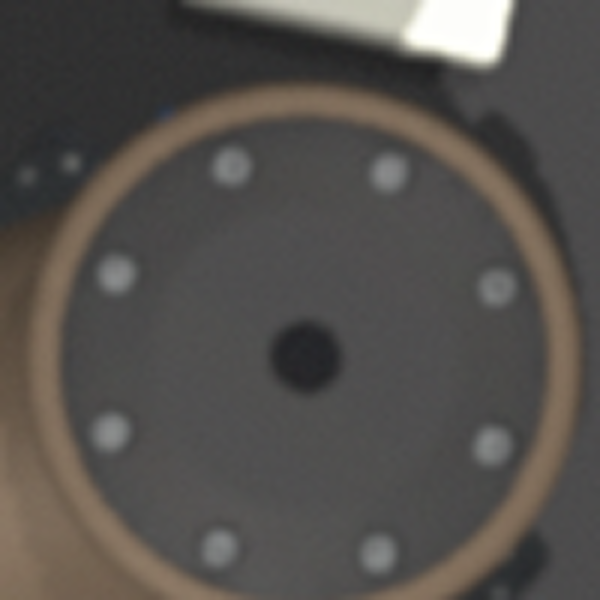

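```bash
python3 - <<'E'
from h import *
s=viewer.grab_frame('side'); C=np.array([.5922,-.0400])
def pt(th,r,z): return [C[0]+r*np.cos(th),C[1]+r*np.sin(th),z]
def crop(p): return ((p-[299.5,159.5])*6-.5).round(0)
print('ptr tip'); 
for th in(-.6,-.65,-.7,-.75): print(th,proj(s,pt(th,.071,.072)).round(1),crop(proj(s,pt(th,.069,.098)))[0])
for th in np.arange(-.1,.3,.05): print(round(th,2),proj(s,pt(th,.062,.07))[0].round(1),'crop top in/out',crop(proj(s,pt(th,.052,.072)))[0],crop(proj(s,pt(th,.062,.072)))[0],'low out',crop(proj(s,pt(th,.062,.05)))[0])
# overlay
im=cv2.resize(s['pixels'][160:260,300:400],None,fx=6,fy=6,interpolation=cv2.INTER_CUBIC)
from fit import torus
def poly(P,col,cl=True): cv2.polylines(im,[crop(proj(s,P)).astype(np.int32)],cl,col,1)
a=np.linspace(0,6.283,80)
poly([pt(x,.052,.072) for x in a],(0,255,255)); poly([pt(x,.056,.098) for x in a],(0,0,255))
for th in (.0,.1,.2):
    u=np.array([-np.sin(th),np.cos(th)])*.003
    q=lambda r,z,k:np.array(pt(th,r,z))+np.array([*(k*u),0])
    poly([q(.052,.072,-1),q(.062,.072,-1),q(.062,.072,1),q(.052,.072,1)],(0,255,0)); 
    poly([q(.062,.072,-1),q(.062,.036,-1),q(.052,.036,-1),q(.052,.072,-1)],(255,255,0))
cv2.imwrite('pics/ov.png',im)
E
```

```text
ptr tip
-0.6 [[376.8 220. ]] [462. 323.]
-0.65 [[376.7 221.2]] [462. 330.]
-0.7 [[376.7 222.3]] [461. 337.]
-0.75 [[376.5 223.4]] [460. 343.]
-0.1 [369.9 211.1] crop top in/out [401. 314.] [422. 306.] low out [420. 339.]
-0.05 [369.3 210.3] crop top in/out [398. 310.] [418. 301.] low out [416. 334.]
0.0 [368.6 209.5] crop top in/out [395. 306.] [414. 296.] low out [412. 329.]
0.05 [367.9 208.7] crop top in/out [391. 302.] [410. 292.] low out [408. 324.]
0.1 [367.1 207.9] crop top in/out [387. 298.] [405. 287.] low out [403. 320.]
0.15 [366.3 207.2] crop top in/out [383. 295.] [400. 283.] low out [398. 315.]
0.2 [365.4 206.5] crop top in/out [379. 291.] [395. 278.] low out [393. 311.]
0.25 [364.5 205.8] crop top in/out [374. 288.] [390. 275.] low out [388. 307.]
```

View pics/ov.png

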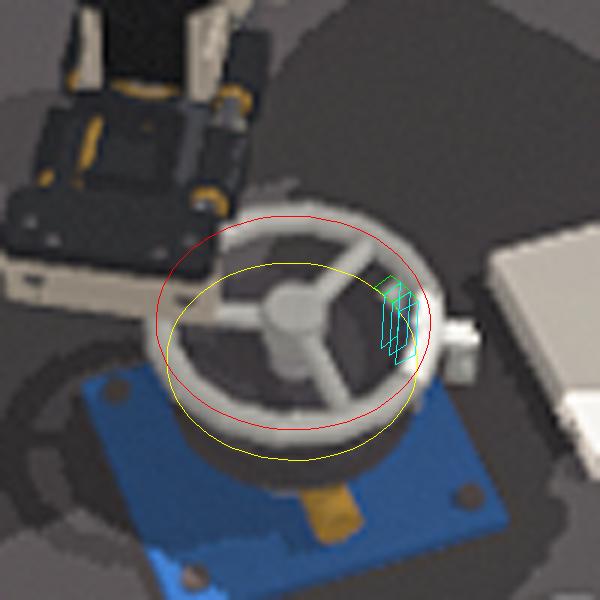

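```bash
python3 - <<'E'
from h import *
d=viewer.grab_frame('side'); C=np.array([.5922,-.0400])
K=12;x0,y0=356,196
def pt(th,r,z): return np.array([C[0]+r*np.cos(th),C[1]+r*np.sin(th),z])
out=[]
for src in('pics/s3.png','pics/side0.png'):
  I=cv2.imread(src)[y0:y0+24,x0:x0+22]; base=cv2.resize(I,None,fx=K,fy=K,interpolation=cv2.INTER_CUBIC)
  base=cv2.convertScaleAbs(base,alpha=1.3)
  row=[base]
  for th in(.06,.14):
    im=base.copy(); u=np.array([-np.sin(th),np.cos(th),0])*.003
    q=lambda r,z,k:pt(th,r,z)+k*u
    for P,c in(([q(.052,.072,-1),q(.062,.072,-1),q(.062,.072,1),q(.052,.072,1)],(0,255,0)),([q(.062,.072,-1),q(.062,.036,-1),q(.052,.036,-1),q(.052,.072,-1)],(255,255,0)),([pt(x,.0495,.098) for x in np.linspace(-.9,.9,40)],(0,0,255)),([pt(x,.052,.072) for x in np.linspace(-.9,.9,40)],(0,255,255))):
        cv2.polylines(im,[((proj(d,P)-[x0-.5,y0-.5])*K).astype(np.int32)],len(P)<10,c,1)
    row.append(im)
  out.append(np.hstack(row))
cv2.imwrite('pics/mk.png',np.vstack(out)); print(np.vstack(out).shape)
E
```

```text
(576, 792, 3)
```

View pics/mk.png

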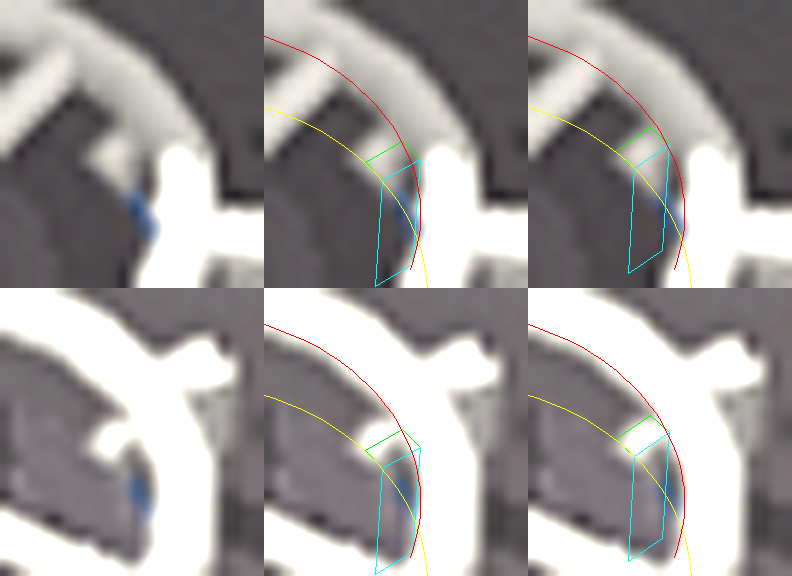

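```bash
cat >> feel.py <<'E'
Z=R.from_euler('xyz',st['ee_rot']).as_matrix()[:,2]
print('   jaw vs tangent',round(np.arctan2(-Z[1],-Z[0])-np.arctan2(t[1],t[0]),4))
E
python3 feel.py; python3 arc.py -.73 -.66 -.58 -.5 -.42 -.34 -.26 -.18 -.1 -.04
```

```text
t 13.05 phi -0.6951 r 0.0565 resist 9.98 radial(in+) 2.18 F [-4.7 -9.1  1.4]
   PULL total 11.88 Mz [-3.125  1.671  0.102] w 0.0147
   jaw vs tangent -0.0412
-0.66 [-0.005  -0.006   0.0891]
-0.58 [-0.0102 -0.0133  0.191 ]
-0.5 [-0.0148 -0.021   0.2928]
-0.42 [-0.0188 -0.029   0.3947]
-0.34 [-0.0221 -0.0373  0.4966]
-0.26 [-0.0248 -0.0459  0.5984]
-0.18 [-0.0267 -0.0546  0.7003]
-0.1 [-0.028  -0.0635  0.8021]
-0.04 [-0.0285 -0.0702  0.8785]
```

Snug felt and held: pull about 12 N against about 2 N free, for over 0.7 s. Now opening anticlockwise, stopping short of the mark.

```bash
python3 -m handwheel '{"gripper":[-1,-1,-1,-1,-1,-1,-1,-1,-1,-1,-1],"travel":[[-0.0025,-0.003,0],[-0.005,-0.006,0],[-0.0102,-0.0133,0],[-0.0148,-0.021,0],[-0.0188,-0.029,0],[-0.0221,-0.0373,0],[-0.0248,-0.0459,0],[-0.0267,-0.0546,0],[-0.028,-0.0635,0],[-0.0285,-0.0702,0],[-0.0285,-0.0702,0]],"spin":[0.045,0.089,0.191,0.293,0.395,0.497,0.598,0.7,0.802,0.8785,0.8785]}'; python3 feel.py
```

```text
t: 14.15
eef_pos: [0.5361, -0.038, 0.1312]
ee_rot: [1.918, 1.57, 0.302]
force: [-1.7, -3.8, -3.3]
width: 0.0153
t 14.15 phi -0.0416 r 0.0563 resist 3.89 radial(in+) -1.51 F [-1.7 -3.8 -3.3]
   PULL total 2.25 Mz [-1.176  0.442 -0.093] w 0.0153
   jaw vs tangent -0.0041
```

```bash
python3 arc.py -.04 0 .04 .08 .11; python3 -m handwheel '{"gripper":[-1,-1,-1,-1,-1],"travel":[[0,-0.0045,0],[0,-0.009,0],[0.0003,-0.0134,0],[0.0006,-0.0168,0],[0.0006,-0.0168,0]],"spin":[0.051,0.102,0.153,0.191,0.191]}' >/dev/null;  python3 feel.py
python3 - <<'E'
from h import *
s=grab('side','s4.png')
cv2.imwrite('pics/s4z.png',cv2.resize(s['pixels'][185:245,330:400],None,fx=9,fy=9,interpolation=cv2.INTER_CUBIC))
E
```

```text
0.0 [-0.0001 -0.0045  0.0509]
0.04 [ 0.     -0.009   0.1019]
0.08 [ 0.0003 -0.0134  0.1528]
0.11 [ 0.0006 -0.0168  0.191 ]
t 14.65 phi 0.1029 r 0.0563 resist 2.15 radial(in+) -1.94 F [-1.7 -2.3 -2.5]
   PULL total -0.2 Mz [-0.864  0.539 -0.132] w 0.0152
   jaw vs tangent -0.0004
```

View pics/s4z.png

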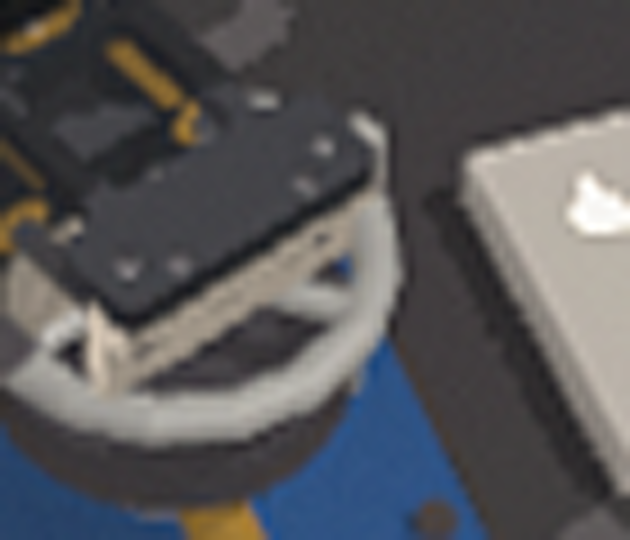

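The gripper hides the mark here (pointer and mark lie behind it), so I'll make the final small step, release, and move aside to look.

```bash
python3 -m handwheel '{"gripper":[-1,-1,-1,-1],"travel":[[0.0002,-0.0013,0],[0.0003,-0.0025,0],[0.0003,-0.0025,0],[0.0003,-0.0025,0]],"spin":[0.015,0.029,0.029,0.029]}' >/dev/null;  python3 feel.py
python3 -m handwheel '{"gripper":[1,1,1,1,1,1,1],"travel":[[0,0,0],[0,0,0],[0,0,0],[0,0,0],[0,0,0],[0,0,0],[0,0,0]],"spin":[0,0,0,0,0,0,0]}';  python3 feel.py
```

```text
t 15.1 phi 0.125 r 0.0563 resist 1.93 radial(in+) -0.49 F [-0.2 -2.  -3.6]
   PULL total 0.32 Mz [-0.549  0.211 -0.091] w 0.0147
   jaw vs tangent 0.0016
t: 15.8
eef_pos: [0.5365, -0.0474, 0.1313]
ee_rot: [1.25, 1.571, -0.194]
force: [0.3, 0.3, 0.1]
width: 0.0658
t 15.8 phi 0.1262 r 0.0564 resist -0.31 radial(in+) 0.31 F [0.3 0.3 0.1]
   PULL total -0.66 Mz [-0.092 -0.011 -0.019] w 0.0658
   jaw vs tangent 0.0008
```

```bash
python3 -m handwheel '{"gripper":[1,1,1,1,1,1,1,1,1,1,1,1,1,1,1,1],"travel":[[0,0,0],[0,0,0],[0,0,0.08],[0,0,0.16],[0,0,0.24],[0,0,0.26],[-0.1,0.1,0.26],[-0.2,0.7,0.26],[-0.2,0.7,0.26],[-0.2,0.7,0.26],[-0.2,0.8,0.26],[-0.2,0.9,0.26],[-0.2,0.9,0.26],[-0.2,0.9,0.26],[-0.2,0.9,0.26],[-0.2,0.9,0.26]],"spin":[0,0,0,0,0,0,0,0,0,0,0,0,0,0,0,0]}'
python3 - <<'E'
from h import *
s=grab('side','s5.png');t=grab('top','t5.png')
a=cv2.resize(s['pixels'][170:260,310:400],None,fx=6,fy=6,interpolation=cv2.INTER_CUBIC)
cv2.imwrite('pics/s5z.png',a)
cv2.imwrite('pics/t5z.png',cv2.resize(t['pixels'][145:240,290:385],None,fx=6,fy=6,interpolation=cv2.INTER_CUBIC))
for n in('side','top'):
  for l in ('crank_grip','pointer_tip','mark'): print(n,l,[(np.round(x['at'],1).tolist(),round(x['conf'],2)) for x in spotter.tip_of(n,l)][:4])
E
```

```text
t: 17.4
eef_pos: [0.4354, 0.4063, 0.2601]
ee_rot: [-0.876, 1.57, -2.317]
force: [-0.4, -1.2, -0.5]
width: 0.0876
side crank_grip [([272.6, 314.1], 0.95), ([331.7, 213.5], 0.94), ([245.5, 236.2], 0.81)]
side pointer_tip [([282.6, 237.7], 0.72), ([358.3, 324.5], 0.72), ([367.0, 203.4], 0.71), ([409.1, 215.1], 0.16)]
side mark [([365.9, 205.5], 0.57)]
top crank_grip [([340.1, 219.6], 0.9), ([299.3, 318.5], 0.89), ([435.8, 345.5], 0.82)]
top pointer_tip [([330.4, 160.4], 0.82), ([310.0, 275.1], 0.82), ([459.5, 264.6], 0.81), ([340.8, 219.9], 0.55)]
top mark [([328.9, 166.0], 0.7), ([331.5, 195.7], 0.22)]
```

View pics/s5z.png

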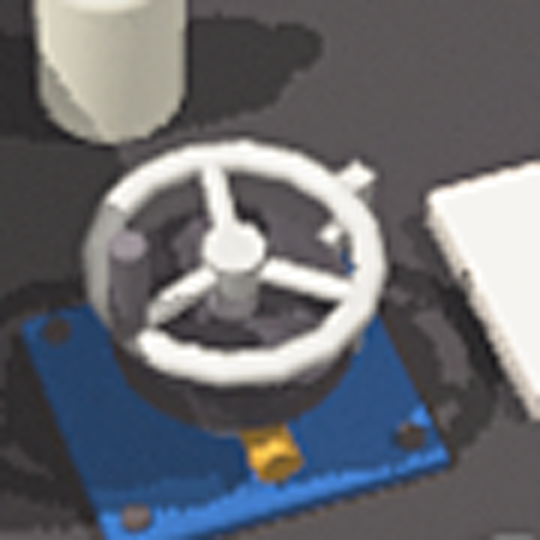

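View pics/t5z.png

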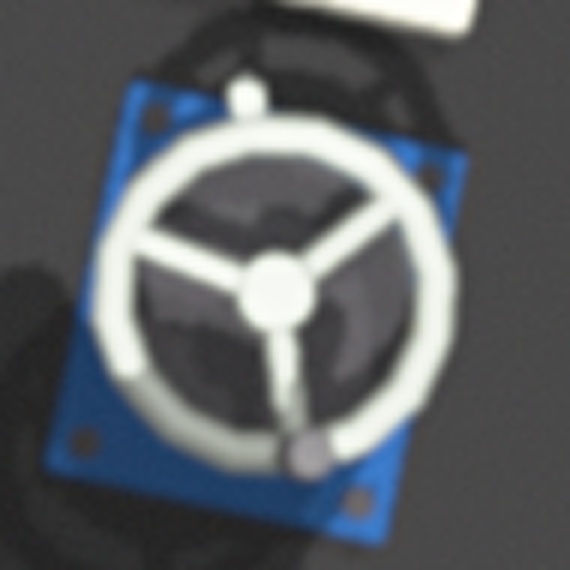

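```bash
cat > mk.py <<'E'
from fit import *
d=viewer.grab_frame('side')
C,_=fitc(d,[.592,-.04],(290,160,420,280)); print('C side',C)
S=8;x0,y0,x1,y1=350,190,385,225
def P2(P): return ((proj(d,P)-[x0-.5,y0-.5])*S)
def hull(m,P,v): cv2.fillConvexPoly(m,cv2.convexHull(np.float32(P2(P))).astype(np.int32),v)
T=torus(C);tm=np.zeros(((y1-y0)*S,(x1-x0)*S),np.uint8)
Pt=P2(T.reshape(-1,3)).reshape(T.shape[:2]+(2,))
for i in range(24):
    for n in range(89):
        cv2.fillConvexPoly(tm,cv2.convexHull(np.float32([Pt[i,n],Pt[i-1,n],Pt[i-1,n+1],Pt[i,n+1]])).astype(np.int32),1)
a=np.linspace(0,6.283,200)
col=np.zeros_like(tm); hull(col,np.stack([C[0]+.052*np.cos(a),C[1]+.052*np.sin(a),0*a+.072],-1),1)
def mk(th,zt=.072,sid=.75):
    m=np.zeros(tm.shape,np.float32); e=np.array([np.cos(th),np.sin(th)]);n=np.array([-e[1],e[0]])
    q=lambda r,z,k:np.array([*(C+r*e+k*.003*n),z])
    hull(m,[q(.052,.036,-1),q(.062,.036,-1),q(.062,zt,-1),q(.052,zt,-1)],sid)
    m[col>0]=0
    hull(m,[q(.050,zt,-1),q(.062,zt,-1),q(.062,zt,1),q(.050,zt,1)],1)
    return m
td=cv2.dilate(tm,np.ones((13,13),np.uint8))
w=cv2.resize((1-td).astype(np.float32),(x1-x0,y1-y0),interpolation=cv2.INTER_AREA)>.9
def near():
    k=np.zeros(tm.shape,np.uint8); hull(k,[[*(C+r*np.array([np.cos(t),np.sin(t)])),z] for t in(-.15,.4) for r in(.049,.062) for z in(.072,.06)],1)
    return cv2.resize(k.astype(np.float32),(x1-x0,y1-y0),interpolation=cv2.INTER_AREA)>.5
roi=w&near()
import glob
for f in('side0','s3','s5'):
    g=cv2.imread(f'pics/{f}.png')[y0:y1,x0:x1].astype(float)
    g=g[...,2]   # red: suppresses the blue plate
    y=g[roi]; res=[]
    for th in np.arange(-.05,.36,.01):
      best=9e9
      for sid in(.3,.6,.9):
       for bl in(.8,):
        p=cv2.resize(cv2.GaussianBlur(mk(th,sid=sid),(0,0),bl*S*.6),(x1-x0,y1-y0),interpolation=cv2.INTER_AREA)[roi]
        A=np.c_[p,np.ones_like(p)]; c,*_=np.linalg.lstsq(A,y,rcond=None)
        best=min(best,((A@c-y)**2).mean() if c[0]>0 else y.var())
      res.append((best/y.var(),round(th,2)))
    print(f,roi.sum(),[(t,round(v,3)) for v,t in sorted(res)[:5]])
t=viewer.grab_frame('top'); Ct,_=fitc(t,[.592,-.04],(270,120,400,260)); print('C top',Ct)
for n,ff in(('t5',(290+246/6-.5,145+97/6-.5)),):
    for z in(.095,.1):
        p=atz(t,ff,z)[:2]-Ct; print('ptr top',z,np.hypot(*p),np.arctan2(p[1],p[0]))
p=Ct-atz(t,(290+308/6-.5,145+454/6-.5),.154)[:2]; print('crank top',np.hypot(*p),np.arctan2(p[1],p[0]))
p=atz(d,(310+357/6-.5,170+176/6-.5),.098)[:2]-C; print('ptr side',np.hypot(*p),np.arctan2(p[1],p[0]))
p=C-atz(d,(310+128/6-.5,170+244/6-.5),.154)[:2]; print('crank side',np.hypot(*p),np.arctan2(p[1],p[0]))
E
python3 mk.py
```

```text
C side [ 0.59249325 -0.03979922]
side0 60 [(np.float64(0.13), np.float64(0.133)), (np.float64(0.14), np.float64(0.143)), (np.float64(0.12), np.float64(0.151)), (np.float64(0.11), np.float64(0.205)), (np.float64(0.15), np.float64(0.208))]
s3 60 [(np.float64(0.14), np.float64(0.084)), (np.float64(0.13), np.float64(0.087)), (np.float64(0.12), np.float64(0.1)), (np.float64(0.11), np.float64(0.115)), (np.float64(0.15), np.float64(0.118))]
s5 60 [(np.float64(0.12), np.float64(0.1)), (np.float64(0.13), np.float64(0.102)), (np.float64(0.11), np.float64(0.131)), (np.float64(0.14), np.float64(0.136)), (np.float64(0.1), np.float64(0.172))]
C top [ 0.5927258  -0.04100917]
ptr top 0.095 0.06914179855449076 0.13432957077357155
ptr top 0.1 0.0684659283323695 0.14069437284170178
crank top 0.056051165741040895 0.09995816274709056
ptr side 0.06870341807901541 0.13743176264756674
crank side 0.05640215695711839 0.16005530760693332
```

The pointer is at 0.13 rad (0.134 from the top, 0.137 from the side, 0.125 from the TCP). The mark fits at 0.12–0.14 in three side pictures, so they are aligned. A quick bystander check, then hand in.

```bash
python3 - <<'E'
from h import *
a=cv2.imread('pics/top0.png');t=grab('top','t6.png')
for l in ('bottle','beaker','roll','slab'): print(l,[(np.round(x['rect']).tolist(),round(x['conf'],2)) for x in spotter.spot_in('top',l)][:1])
st=arm.get_state(); print(st['t'],st['force'],np.abs(st['qd']).max()); print(arm.job_done())
E
```

```text
bottle [([229.0, 153.0, 267.0, 191.0], 0.94)]
beaker [([405.0, 173.0, 442.0, 209.0], 0.79)]
roll [([219.0, 222.0, 246.0, 266.0], 0.86)]
slab [([319.0, 85.0, 379.0, 150.0], 0.76)]
18.15 [ 0.19402728 -0.30671874 -0.72965427] 0.00247978172795935
the job is handed in; nothing more can be done
None
```

I closed the valve until it was snug on its seat, opened it again until the pointer stood over the tall mark, let go and handed the job in at 18.2 s. Three valves were in view. I used the middle one, whose wheel measured 125.7 mm.

- **Closing:** I gripped the crank post and turned clockwise in steps of about 1 mm. The pull started to rise near -0.66 rad, about 0.79 rad clockwise of the mark, which is inside the stated range. I held it for over 0.7 s at about 12 N, against about 2 N when turning freely. That is roughly 10 N above free turning. The highest single reading was 13.7 N.
- **Opening:** I turned anticlockwise and released with the arm's own position putting the pointer at 0.125 rad.
- **Last checks:** The pointer measured 0.134–0.141 rad in the top view and 0.137 rad in the side view. The mark fitted at 0.12–0.14 rad in three side pictures, so they agree to about 0.01–0.02 rad. The bottle, beaker, roll and slab are where they were, within a few pixels of detector noise. The arm is clear and its force reading is near zero.
- **Disagreements:**
  - The angle read from the crank's top was less consistent: 0.10 rad from the top view and 0.16 rad from the side. The average is 0.13 rad.
  - Taking the wrist force alone, without its moment, the seat pull was about 9 N above free turning. That is still within the snug range.

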